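# Pin the dewar dolly and unhitch its drawbar

### The arm

A 7-joint arm with a two-finger parallel gripper is mounted at the origin on the work surface. World frame = base frame: x ahead of the robot, y to its left, z up, the work surface at z = 0. Lengths are in m, angles in rad, forces in N, time in s.
With the tool pointing down it reaches from about 0.425 to 0.875 m from the base axis. Payload 4.7 kg.
Tool frame: the origin (TCP) lies midway between the tips of the shut fingers; the grasp point (between the pads) lies 19 mm behind it (ctrl.grip_point_offset is the distance from the TCP to the grasp point, in m); z points along the fingers, y is the line along which they close (so a half turn about z gives the same grasp; the last joint's range is limited). The gripper opens to 87 mm and grips with 3 to 60 N. Pads are 19 mm wide; open, the fingers measure 117 mm over their backs; the gripper's body (75 mm by 190 mm) begins 51 mm behind the grasp point.
Start: joints at [-1.176, 0.321, -0.07, 1.45, 0.023, 1.371, -0.057], TCP at [0.242, 0.603, 0.223] pointing down, gripper open.
Joint ranges: [-2.86, 2.86], [-0.3, 2.09], [-1.38, 1.24], [0.06, 2.45], [-1.56, 4.7], [0.09, 2.05], [-2.69, 2.69]. Speed limits (rad/s): [2.57, 2.57, 3.14, 3.14, 3.14, 3.14, 3.14].

### API

Orientations are given as a rotation vector (axis times angle).
In Python, from bench import ctrl gives the robot as it stands. The module is installed in compiled form; this text tells all that it offers.
- The arm moves only by the shell command python3 -m handwheel 'ROWS' [OPENING] [FORCE]. ROWS is JSON, a list of rows, each an object of numbers: "x", "y", "z": the shift along the tool's x, y, z in m; "wx", "wy", "wz": the turn, a rotation vector about the tool's x, y, z in degrees. A call has 1 to 10 rows; each row is the pose to reach, as a shift and turn from the pose commanded when the call began, along the tool's axes at that moment; what a row does not reach only later rows make up. A row lasts 1/12 s, in which the tool goes at most 41.7 mm and 7.16 degrees, less where a joint would pass 70% of its speed; a pose out of reach is approached as far as the arm can. A call with a gripper value outside its range is refused whole. OPENING is the finger opening in m, from 0 to 0.087, set as the call begins (- or left out, the last holds). The fingers move at their own pace and stop on an object; FORCE is the grip in N (left out, the last holds). Time passes only in rows, so rows that repeat a pose let the fingers close. It gives the time, the measured TCP pose, the force, the opening and the grip force at its end, in the units of the state.
- ctrl.get_state(): the state, without advancing time (a new reading comes with each control period).
- ctrl.get_image(name): name is "side" or "top"; returns a dict with "image" (420x560x3 uint8, red, green, blue), "K" (3x3 intrinsics, pixels), "world_to_cam" (4x4, takes a point from world to camera coordinates). Camera axes: x right, y down, z forward; pixel columns grow to the right and rows downward; lengths in m; the calibration is good to about 2 mm. A picture is of the moment at which its call begins. There is no depth.
- ctrl.close_job(): hands the job in; it is judged then, once.
The state is a dict: "time": time; "joint_positions": joint angles; "qd": joint speeds; "joint_torque": joint torques, N m; "position": TCP position; "tool_rot": TCP orientation; "ft_force": force on the tool from outside, world axes, zero at the start; "torque": the same for the moment, N m; "grip_width": opening from 0.0 (shut) to 1.0 (fully open); "grip_force": force on a finger pad.
Only numpy, scipy, OpenCV 4.12 (cv2) and the standard library are available. Lean on these libraries where they do the work, as an engineer would, in place of code of your own. Each camera call takes 0.05 s, during which the arm holds its last target. There are 200 camera calls.

### The job

Lock the parked dewar dolly to its dock: take the loose orange-headed pin from its blue stand and put it fully down through the holes of the two lugs. Then pull the red spring latch on the drawbar's coupler sideways (towards the side where the lugs are), lift the coupler off the ball, and finish while holding the drawbar raised in the gripper, its coupler about 8 cm above where it sat. Leave the pin in and the other things on the bench where they stand.

Things in the scene. Friction and masses are not known exactly. Their poses are not given: they have to be found in the camera images.
- dock: fixed: grey dock plates (12 mm thick) with the ball mount, and the parked aluminium dolly carrying a tan dewar (170 mm wide, its top 376 mm above the bench). Origin on the bench straight under the ball. Its +y runs along the drawbar from ball to dolly (dolly and dewar centred 410 mm along +y); its -x is the side to which the latch is pulled; z up. The lugs stand on its -x side. It turns about z from start to start
- pin_hole (a point): centre of the pin hole on the top face of the upper (yellow, dolly) lug, 62 mm above the bench, 85 mm to the dock's -x and 135 mm along its +y from the ball. Upper lug 44 x 44 x 8 mm; 6 mm below it is the grey dock lug, also 8 mm thick, with the same vertical hole in line. Holes 13 mm wide with 2 mm chamfers; free space below. A yellow arm 30 mm wide, flush with the upper lug, runs from it along the dock's +y to the dolly
- pin: loose steel pin, 60 g, upright: shaft 10 mm wide and 40 mm long with a tapered foot, then a shoulder disc 24 mm wide and 4 mm thick, then an orange round head 18 mm wide and 32 mm tall on top. Origin on the axis at the shoulder's underside, z along the axis to the head (head from 4 to 36 mm above the origin). Fully in, the shoulder rests on the upper lug, the origin at point pin_hole
- stand: fixed blue block 60 x 60 x 55 mm in which the pin stands at the start, its shoulder on the block's top; origin under its centre
- ball (a point): centre of the 40 mm steel hitch ball, 70 mm above the bench
- bar_hinge (a point): centre of the drawbar's hinge at the dolly, 85 mm above the bench, 270 mm from the ball along the dock's +y; the hinge axis is the dock's x (level)
- bar (a joint): drawbar angle in rad: 0 hitched and level, grows as the coupler rises, to 0.7 at most; a lift of 80 mm is 0.3. The yellow drawbar (26 mm wide) weighs 0.6 kg, is not sprung and falls back if let go. It cannot rise while the latch is shut
- coupler (a point): centre of the coupler's top face (60 x 72 mm), over the ball, 100 mm above the bench when hitched; moves with the drawbar
- latch (a joint): spring latch travel in m: 0 shut (rest), 0.016 fully pulled, towards the dock's -x, the lug side. Its tooth clears the ball beyond 0.010. The spring pulls it shut with 2.5 N at rest and 6.5 N fully pulled; let go, it snaps back
- latch_grip (a point): grip point of the red latch fin, 28 mm above the coupler's top. The fin stands up from the latch plate: 14 mm thick along the slide direction (dock's x), 34 mm long along the drawbar, 42 mm tall (19.5 mm above this point, 22.5 mm below it to the plate). Pinch it across its 14 mm from above; latch pull and lift can be done in one grip. Moves with latch and drawbar
- cryobox: bystander: card sample box with white lid, 78 x 78 x 54 mm; origin under its centre
- tuberack: bystander: dark steel tube rack, 60 x 150 x 90 mm; origin under its centre
- bottle: bystander: amber bottle, 60 mm wide, 130 mm tall; origin under its centre
- beaker: bystander: glass beaker, 70 mm wide, 85 mm tall; origin under its centre
- ballcap: bystander: black rubber ball cover, 54 mm wide, 42 mm tall; origin under its centre
- wrench: bystander: steel wrench about 175 mm long, 8 mm thick, lying along its x; origin under its middle
Mind the look-alikes: they are no part of the job. Of the things that look like the pin, the smallest one is meant.

How it is judged:
On the way, in this order (a step that is already met when the one before it is completed fails the run):
1. the pin is fully down through both lugs, the drawbar still hitched (horizontal distance between pin and pin_hole below 0.004 m and z of pin in the frame of pin_hole between -0.004 and 0.004 m and angle between pin's own z axis and vertical below 0.12 rad and value of joint bar below 0.04 rad), for 0.2 s.
2. the latch is pulled past its clearing point with the coupler still on the ball (value of joint latch above 0.01 m and value of joint bar below 0.06 rad), for 0.02 s.
3. the drawbar is lifted clear of the ball (value of joint bar above 0.22 rad), for 0.1 s.
At the end, for the whole second after the job is handed in: The pin's shoulder is within 4 mm of the upper lug and its axis within 4 mm of the hole's; the drawbar stands at more than 0.22 rad (coupler some 59 mm or more above its hitched height), still, carried by the fingers (over 1 N) (value of joint bar above 0.22 rad and velocity of joint bar between -0.1 and 0.1 rad/s and contact force between bar and the fingers above 1 N and contact force between bar and pin below 0.5 N and horizontal distance between pin and pin_hole below 0.004 m and z of pin in the frame of pin_hole between -0.004 and 0.004 m and angle between pin's own z axis and vertical below 0.12 rad); the arm keeps its last pose, push and grip.
It fails at once if a bystander was moved more than 3 cm or tipped over (distance of any of cryobox, tuberack, bottle, beaker, ballcap, wrench from where it was at the start of the episode above 0.03 m or angle between any of cryobox, tuberack, bottle, beaker, ballcap, wrench's own z axis and vertical above 0.5 rad).
It also fails if it takes over 54 s, if anything falls off the work surface, if the arm or the gripper's body presses on something with over 40 N, if the wrist force passes 120 N, or if a joint passes its speed limit or range.

## Working session

There is one attempt and no reset: what is moved stays moved. The work goes in short steps, Python scripts to look and compute and a shell command to move; the robot and the scene stay as the last step left them, time stands still between calls to the robot, and variables do not carry over. Pictures are saved under pics/ and viewed, at most 10 in all, crops included, and the job is handed in when it is done.

```bash
mkdir -p pics; cat > h.py <<'E'
import numpy as np, cv2
from bench import ctrl
from scipy.spatial.transform import Rotation as R
def snap(n,f):
    d=ctrl.get_image(n); cv2.imwrite(f'pics/{f}.png',cv2.cvtColor(d['image'],cv2.COLOR_RGB2BGR))
    np.savez(f'pics/{f}.npz',**d); return d
def ray(d,u,v):
    T=np.array(d['world_to_cam']); c=-T[:3,:3].T@T[:3,3]
    r=T[:3,:3].T@np.linalg.inv(d['K'])@np.array([u,v,1.]); return c,r
def onz(d,u,v,z):
    c,r=ray(d,u,v); return c+r*(z-c[2])/r[2]
def proj(d,p):
    T=np.array(d['world_to_cam']); q=d['K']@(T[:3,:3]@np.array(p)+T[:3,3]); return q[:2]/q[2]
E
python3 - <<'E'
from h import *
for n in('side','top'):
    d=snap(n,n+'0'); print(n,ray(d,280,210))
s=ctrl.get_state(); print(s['time'],s['position'],s['tool_rot'],R.from_rotvec(s['tool_rot']).as_matrix().round(3),s['ft_force'],ctrl.grip_point_offset)
E
```

```text
side (array([ 0.24914937, -0.72295317,  0.51632133]), array([ 0.36392975,  0.80276044, -0.47243364]))
top (array([ 0.47277116, -0.01437578,  1.20978883]), array([ 0.09374482,  0.02127817, -0.99538663]))
0.1 [0.24144059 0.60296096 0.22156858] [-5.94471836e-01 -3.08461075e+00  2.69945648e-03] [[-0.928  0.372 -0.001]
 [ 0.372  0.928 -0.002]
 [-0.    -0.002 -1.   ]] [-0.51089607  0.680755   -0.08865523] 0.0187
```

View pics/top0.png

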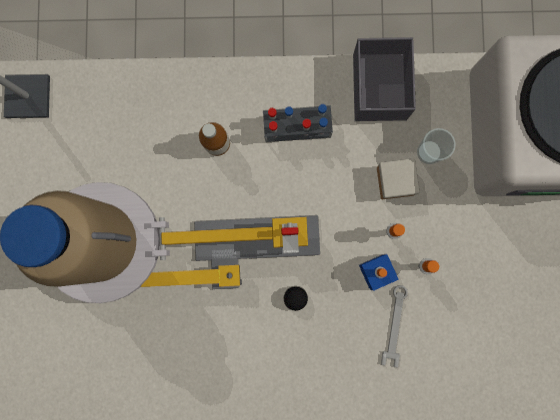

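View pics/side0.png

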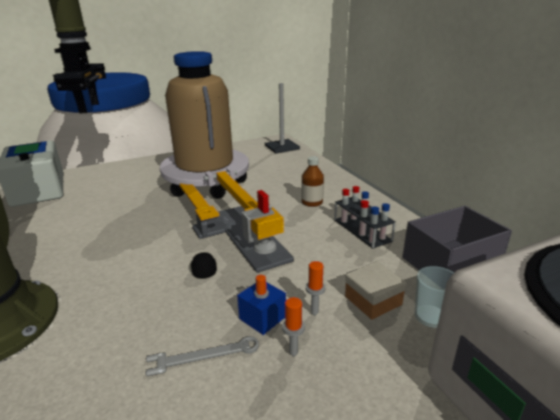

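The top view (image up = world +x, left = +y) shows the pin in the blue stand at about (381,272), with decoys at (397,230) and (430,266). The latch fin is at (290,231), the yellow lug's hole at (229,275), and the drawbar runs left to the dolly. The side view shows the same layout, with the pin in its stand at (261,285).

```bash
cat > m.py <<'E'
from h import *
def comps(d,lo,hi,amin=15):
    h=cv2.cvtColor(d['image'],cv2.COLOR_RGB2HSV); m=cv2.inRange(h,lo,hi)
    n,l,s,c=cv2.connectedComponentsWithStats(m); return [(c[i].round(1),s[i].tolist(),l==i) for i in range(1,n) if s[i][4]>=amin]
E
python3 - <<'E'
from m import *
d=np.load('pics/top0.npz'); s=np.load('pics/side0.npz')
P=dict(orange=((4,180,120),(14,255,255)),blue=((105,150,60),(125,255,255)),red=((0,170,90),(3,255,255)),yellow=((17,150,90),(28,255,255)))
for n,im in(('top',d),('side',s)):
  for k,(lo,hi) in P.items():
    for c,st,_ in comps(im,lo,hi,25): print(n,k,c,st)
print('axes',proj(d,[.5,0,.06]),proj(d,[.6,0,.06]),proj(d,[.5,.1,.06]))
for nm,u,v,z in(('pin',381,272,.09),('hole',229,275,.062),('fin',289,231,.147)): print(nm,onz(d,u,v,z))
crop=d['image'][200:330,130:430]; cv2.imwrite('pics/c1.png',cv2.cvtColor(cv2.resize(crop,None,fx=2.6,fy=2.6,interpolation=cv2.INTER_CUBIC),cv2.COLOR_RGB2BGR))
E
```

```text
top orange [398.3 229.6] [393, 225, 12, 11, 101]
top orange [432.6 266. ] [427, 261, 12, 11, 104]
top orange [382.4 272.3] [379, 269, 8, 8, 48]
top blue [322.2 108.5] [319, 105, 8, 8, 50]
top blue [288.6 111. ] [285, 108, 8, 7, 50]
top blue [323.1 121.7] [320, 118, 8, 9, 54]
top blue [ 32.6 236. ] [0, 206, 66, 61, 3153]
top blue [378.7 271.6] [360, 255, 38, 35, 673]
top red [271.7 111.9] [268, 108, 8, 8, 48]
top red [306.4 123. ] [303, 119, 8, 9, 59]
top red [272.7 125.3] [269, 121, 8, 9, 59]
top red [289.4 230.8] [282, 228, 16, 7, 101]
top yellow [240.1 233.8] [161, 217, 147, 31, 1978]
top yellow [195.6 277. ] [141, 265, 99, 22, 1394]
side orange [316.2 275. ] [310, 262, 13, 28, 300]
side orange [260.9 284. ] [256, 275, 10, 19, 144]
side orange [294. 313.] [286, 298, 16, 32, 404]
side blue [193.  59.] [175, 53, 36, 14, 426]
side blue [120.  91.] [92, 74, 57, 38, 1617]
side blue [57.8 96.6] [49, 83, 19, 27, 315]
side blue [ 41.  147.1] [35, 143, 10, 9, 51]
side blue [385.3 206.8] [383, 204, 6, 6, 29]
side blue [374.7 210.3] [372, 207, 6, 7, 34]
side blue [260.1 307.4] [238, 284, 47, 50, 1383]
side red [355.5 189. ] [353, 187, 6, 5, 26]
side red [345.5 191.6] [343, 189, 6, 6, 31]
side red [264.2 200.9] [258, 191, 11, 22, 117]
side red [364.2 203.6] [361, 201, 7, 7, 38]
side yellow [237.9 190.6] [217, 172, 41, 39, 477]
side yellow [199.4 203. ] [180, 184, 39, 37, 584]
side yellow [269.  225.2] [252, 208, 32, 32, 596]
axes [285.12453885 247.52771347] [284.62751045 201.2277518 ] [238.63034003 248.02246595]
pin [ 0.44648006 -0.19881843  0.09      ]
hole [0.4426013  0.12060198 0.062     ]
fin [ 0.53068233 -0.00915215  0.147     ]
```

View pics/c1.png

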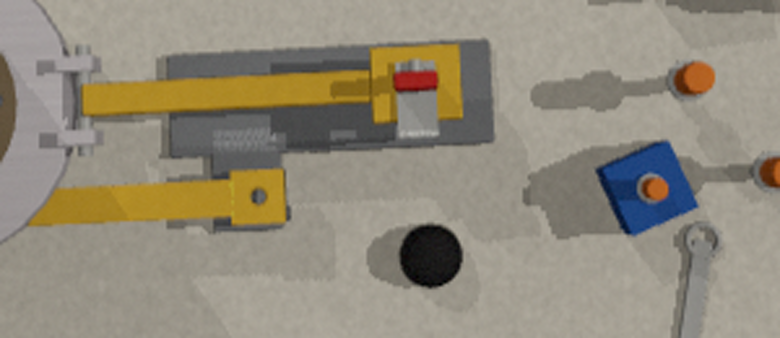

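```bash
python3 - <<'E'
from m import *
d=np.load('pics/top0.npz'); s=np.load('pics/side0.npz')
# pin: triangulate head centroids of both views
def tri(a,pa,b,pb):
    c1,r1=ray(a,*pa); c2,r2=ray(b,*pb); t=np.linalg.lstsq(np.c_[r1,-r2],c2-c1,rcond=None)[0]
    p,q=c1+t[0]*r1,c2+t[1]*r2; return (p+q)/2,np.linalg.norm(p-q)
print('pin tri',tri(d,(382.4,272.3),s,(260.9,284.)), 'side@.075',onz(s,260.9,284,.075),'top@.08',onz(d,382.4,272.3,.08))
# hole: dark blob in lug ; lug rectangle; bar axis
g=cv2.cvtColor(d['image'],cv2.COLOR_RGB2GRAY).astype(float)
w=g[268:283,222:237]; w=np.clip(np.median(w)-20-w,0,None); yy,xx=np.mgrid[268:283,222:237]
u,v=(w*xx).sum()/w.sum(),(w*yy).sum()/w.sum(); hole=onz(d,u,v,.060); print('hole px',u,v,hole)
for c,st,m in comps(d,(17,150,90),(28,255,255),500):
    ys,xs=np.nonzero(m)
    x0,x1=(165,260) if st[1]<240 else (145,212)
    mid=[(x,ys[xs==x].mean()) for x in range(x0,x1)]; mid=np.array(mid)
    k,b=np.polyfit(mid[:,0],mid[:,1],1); z=.09 if st[1]<240 else .062
    A,B=onz(d,x1,k*x1+b,z),onz(d,x0,k*x0+b,z); v=B-A; print('yaw',np.arctan2(-v[0],v[1]),A,B)
    if st[1]>240:
        q=(xs>218); print('lug rect',cv2.minAreaRect(np.c_[xs,ys][q].astype(np.float32)),onz(d,*cv2.minAreaRect(np.c_[xs,ys][q].astype(np.float32))[0],.062))
print('fin tri',tri(d,(289.4,230.8),s,(264.2,200.9)))
th=.03; c,sn=np.cos(th),np.sin(th); Rz=np.array([[c,-sn],[sn,c]]); print('ball from hole',hole[:2]-Rz@[-.085,.135])
E
```

```text
pin tri (array([ 0.44581747, -0.20378849,  0.07807744]), np.float64(0.0005755609330786706)) side@.075 [ 0.44747612 -0.20022738  0.075     ] top@.08 [ 0.44559249 -0.20337023  0.08      ]
hole px 228.55183585313176 275.0302375809935 [0.44249364 0.1217991  0.06      ]
yaw 0.04056160736274185 [0.52968604 0.05201352 0.09      ] [0.52156595 0.25209506 0.09      ]
yaw 0.060855186349145135 [0.44167165 0.15704352 0.062     ] [0.43290218 0.30096946 0.062     ]
lug rect ((229.0, 275.5), (21.0, 20.0), 90.0) [0.4415391  0.12060353 0.062     ]
fin tri (array([ 0.53405281, -0.01058839,  0.12769522]), np.float64(0.004097354600811038))
ball from hole [ 0.53150478 -0.01059054]
```

```bash
python3 -m handwheel '[{"x":-0.158,"y":-0.209},{"x":-0.158,"y":-0.209},{"x":-0.158,"y":-0.209},{"x":-0.158,"y":-0.209},{"x":-0.158,"y":-0.209},{"x":-0.158,"y":-0.209},{"x":-0.158,"y":-0.209},{"x":-0.158,"y":-0.209}]' 0.055 20; python3 -c "
from h import *
s=ctrl.get_state();print(s['joint_positions'],s['position'])"
```

```text
[-1.17590279  0.32175813 -0.07009153  1.45154575  0.02261929  1.37080828
 -0.05691972] [0.24144059 0.60296096 0.22156858]invalid input at $[0]: expected keys x, y, z, wx, wy, wz
```

```bash
python3 -m handwheel '[{"x":-0.158,"y":-0.209,"z":0,"wx":0,"wy":0,"wz":0},{"x":-0.158,"y":-0.209,"z":0,"wx":0,"wy":0,"wz":0},{"x":-0.158,"y":-0.209,"z":0,"wx":0,"wy":0,"wz":0},{"x":-0.158,"y":-0.209,"z":0,"wx":0,"wy":0,"wz":0},{"x":-0.158,"y":-0.209,"z":0,"wx":0,"wy":0,"wz":0},{"x":-0.158,"y":-0.209,"z":0,"wx":0,"wy":0,"wz":0},{"x":-0.158,"y":-0.209,"z":0,"wx":0,"wy":0,"wz":0},{"x":-0.158,"y":-0.209,"z":0,"wx":0,"wy":0,"wz":0}]' 0.055 20; python3 -c "
from h import *
s=ctrl.get_state();print(s['joint_positions'],s['position'])"
```

```text
time: 0.77
position: [0.3123, 0.347, 0.2227]
tool_rot: [0.604, 3.082, -0.001]
ft_force: [-0.1, 0.1, 0.2]
grip_width: 0.64
grip_force: 0.0
[-0.95750269 -0.06988251  0.05944353  1.88619637  0.00486164  1.32527145
  0.28426327] [0.31232803 0.34695093 0.22265152]
```

```bash
python3 -m handwheel '[{"x":-0.223,"y":-0.18,"z":0,"wx":0,"wy":0,"wz":0},{"x":-0.223,"y":-0.18,"z":0,"wx":0,"wy":0,"wz":0},{"x":-0.223,"y":-0.18,"z":0,"wx":0,"wy":0,"wz":0},{"x":-0.223,"y":-0.18,"z":0,"wx":0,"wy":0,"wz":0},{"x":-0.223,"y":-0.18,"z":0,"wx":0,"wy":0,"wz":0},{"x":-0.223,"y":-0.18,"z":0,"wx":0,"wy":0,"wz":0},{"x":-0.223,"y":-0.18,"z":0,"wx":0,"wy":0,"wz":0},{"x":-0.223,"y":-0.18,"z":0,"wx":0,"wy":0,"wz":0}]'; python3 -m handwheel '[{"x":-0.109,"y":-0.282,"z":0,"wx":0,"wy":0,"wz":23},{"x":-0.109,"y":-0.282,"z":0,"wx":0,"wy":0,"wz":23},{"x":-0.109,"y":-0.282,"z":0,"wx":0,"wy":0,"wz":23},{"x":-0.109,"y":-0.282,"z":0,"wx":0,"wy":0,"wz":23},{"x":-0.109,"y":-0.282,"z":0,"wx":0,"wy":0,"wz":23},{"x":-0.109,"y":-0.282,"z":0,"wx":0,"wy":0,"wz":23},{"x":-0.109,"y":-0.282,"z":0,"wx":0,"wy":0,"wz":23},{"x":-0.109,"y":-0.282,"z":0,"wx":0,"wy":0,"wz":23},{"x":-0.109,"y":-0.282,"z":0,"wx":0,"wy":0,"wz":23},{"x":-0.109,"y":-0.282,"z":0,"wx":0,"wy":0,"wz":23}]'; cat >> h.py <<'E'
def toolshift(p):
    s=ctrl.get_state(); return R.from_rotvec(s['tool_rot']).inv().apply(np.array(p)-s['position'])
E
python3 - <<'E'
from h import *
s=ctrl.get_state();print(s['joint_positions'],s['position'],R.from_rotvec(s['tool_rot']).as_matrix().round(3))
print(toolshift([.4465,-.2025,.063]))
E
```

```text
time: 1.43
position: [0.4542, 0.0945, 0.2229]
tool_rot: [0.608, 3.079, -0.003]
ft_force: [-0.0, 0.1, -0.1]
grip_width: 0.63
grip_force: 0.0
time: 2.27
position: [0.448, -0.2004, 0.2224]
tool_rot: [-1.197, -2.904, 0.0]
ft_force: [0.2, 0.3, -0.1]
grip_width: 0.632
grip_force: 0.0
[-0.41715339 -0.05579532  0.76640944  1.857382    0.03988128  1.3248886
  1.12757582] [ 0.44799132 -0.20044654  0.22242844] [[-0.71   0.705 -0.   ]
 [ 0.705  0.71   0.   ]
 [ 0.    -0.    -1.   ]]
[-0.00042901 -0.00249032  0.15942861]
```

```bash
python3 -m handwheel '[{"x":0,"y":-0.0025,"z":0.04,"wx":0,"wy":0,"wz":0},{"x":0,"y":-0.0025,"z":0.07,"wx":0,"wy":0,"wz":0},{"x":0,"y":-0.0025,"z":0.1,"wx":0,"wy":0,"wz":0},{"x":0,"y":-0.0025,"z":0.1,"wx":0,"wy":0,"wz":0}]'; python3 - <<'E'
from h import *
d=snap('top','t1'); s=snap('side','s1')
a=s['image'][220:350,180:360]; b=d['image'][220:320,320:460]
f=lambda c:cv2.resize(c,(480,360),interpolation=cv2.INTER_CUBIC)
cv2.imwrite('pics/c2.png',cv2.cvtColor(cv2.resize(np.hstack([f(a),f(b)]),(800,300)),cv2.COLOR_RGB2BGR))
E
```

```text
time: 2.6
position: [0.4423, -0.1989, 0.1173]
tool_rot: [-1.187, -2.898, 0.003]
ft_force: [-1.6, 1.2, -0.2]
grip_width: 0.628
grip_force: 0.0
```

View pics/c2.png

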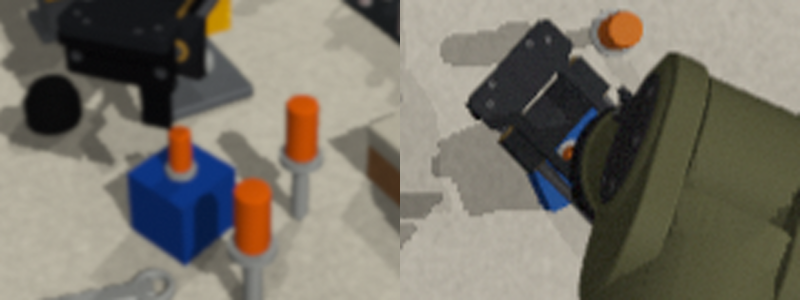

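The crop shows the pin still in its stand and the decoys untouched. The fingers hover above it, and in the side view they look slightly off from the pin. I'll check the settled pose.

```bash
python3 - <<'E'
from h import *
s=ctrl.get_state();print(s['time'],s['joint_positions'],s['position'],s['qd'],toolshift([.4465,-.2025,.063]))
d=np.load('pics/s1.npz');t=np.load('pics/t1.npz'); M=R.from_rotvec(s['tool_rot']).as_matrix()
for q in(-1,0,1):
    p=s['position']+M[:,1]*q*.03; print(proj(d,p),proj(t,p))
print(proj(d,[.4465,-.2025,.091]))
E
```

```text
2.7 [-0.397108    0.05460415  0.79613393  1.98913728 -0.04277921  1.11672958
  1.20885446] [ 0.44559712 -0.20123261  0.12229613] [ 4.92334202e-03 -3.15991099e-02  1.40750704e-02 -5.21082499e-02
  7.56462490e-03 -2.96003464e-05  2.83526436e-03] [-0.00163735 -0.00018914  0.05929364]
[251.74373625 272.25357131] [395.81268108 283.22364429]
[258.91373379 261.78973076] [384.87186399 272.78161631]
[265.57825845 252.06357353] [373.97765956 262.38407594]
[260.49700715 277.34780191]
```

```bash
python3 -m handwheel '[{"x":-0.001,"y":0,"z":0.03,"wx":0,"wy":0,"wz":0},{"x":-0.001,"y":0,"z":0.059,"wx":0,"wy":0,"wz":0},{"x":-0.001,"y":0,"z":0.059,"wx":0,"wy":0,"wz":0},{"x":-0.001,"y":0,"z":0.059,"wx":0,"wy":0,"wz":0},{"x":-0.001,"y":0,"z":0.059,"wx":0,"wy":0,"wz":0}]'; python3 -m handwheel '[{"x":0,"y":0,"z":0,"wx":0,"wy":0,"wz":0},{"x":0,"y":0,"z":0,"wx":0,"wy":0,"wz":0},{"x":0,"y":0,"z":0,"wx":0,"wy":0,"wz":0},{"x":0,"y":0,"z":0,"wx":0,"wy":0,"wz":0},{"x":0,"y":0,"z":0,"wx":0,"wy":0,"wz":0},{"x":0,"y":0,"z":0,"wx":0,"wy":0,"wz":0}]' 0 15;
```

```text
time: 3.12
position: [0.4481, -0.2042, 0.0659]
tool_rot: [1.195, 2.902, 0.001]
ft_force: [0.3, -0.2, 0.1]
grip_width: 0.63
grip_force: 0.0
time: 3.62
position: [0.4462, -0.2041, 0.0637]
tool_rot: [1.198, 2.904, 0.0]
ft_force: [-0.1, -0.4, 0.2]
grip_width: 0.263
grip_force: 0.0
```

```bash
python3 -m handwheel '[{"x":0,"y":0,"z":0,"wx":0,"wy":0,"wz":0},{"x":0,"y":0,"z":0,"wx":0,"wy":0,"wz":0},{"x":0,"y":0,"z":0,"wx":0,"wy":0,"wz":0},{"x":0,"y":0,"z":0,"wx":0,"wy":0,"wz":0},{"x":0,"y":0,"z":0,"wx":0,"wy":0,"wz":0},{"x":0,"y":0,"z":0,"wx":0,"wy":0,"wz":0}]' 0 25
```

```text
time: 4.12
position: [0.4463, -0.2039, 0.0636]
tool_rot: [1.197, 2.904, 0.0]
ft_force: [1.2, 0.7, 1.7]
grip_width: 0.202
grip_force: 25.0
```

```bash
python3 -m handwheel '[{"x":0,"y":0,"z":-0.02,"wx":0,"wy":0,"wz":0},{"x":0,"y":0,"z":-0.05,"wx":0,"wy":0,"wz":0},{"x":0,"y":0,"z":-0.09,"wx":0,"wy":0,"wz":0},{"x":0,"y":0,"z":-0.09,"wx":0,"wy":0,"wz":0},{"x":0,"y":0,"z":-0.09,"wx":0,"wy":0,"wz":0}]'; python3 -m handwheel '[{"x":0.02,"y":0.02,"z":0,"wx":0,"wy":0,"wz":0},{"x":0.232,"y":0.228,"z":0,"wx":0,"wy":0,"wz":0},{"x":0.232,"y":0.228,"z":0,"wx":0,"wy":0,"wz":0},{"x":0.232,"y":0.228,"z":0,"wx":0,"wy":0,"wz":0},{"x":0.232,"y":0.228,"z":0,"wx":0,"wy":0,"wz":0},{"x":0.232,"y":0.228,"z":0,"wx":0,"wy":0,"wz":0},{"x":0.232,"y":0.228,"z":0,"wx":0,"wy":0,"wz":0},{"x":0.232,"y":0.228,"z":0,"wx":0,"wy":0,"wz":0},{"x":0.232,"y":0.228,"z":0,"wx":0,"wy":0,"wz":0},{"x":0.232,"y":0.228,"z":0,"wx":0,"wy":0,"wz":0}]';python3 -m handwheel '[{"x":0,"y":0,"z":0,"wx":0,"wy":0,"wz":0},{"x":0,"y":0,"z":0,"wx":0,"wy":0,"wz":0}]'; python3 - <<'E'
from h import *
print(toolshift([.4425,.1215,.120]),ctrl.get_state()['position'])
E
```

```text
time: 4.53
position: [0.4476, -0.2047, 0.1554]
tool_rot: [1.196, 2.9, 0.003]
ft_force: [-0.1, 0.7, -0.9]
grip_width: 0.199
grip_force: 25.0
time: 5.37
position: [0.4407, 0.1237, 0.1517]
tool_rot: [-1.188, -2.906, 0.004]
ft_force: [0.7, -0.4, 0.3]
grip_width: 0.198
grip_force: 25.0
time: 5.53
position: [0.4419, 0.119, 0.1526]
tool_rot: [-1.201, -2.902, 0.003]
ft_force: [0.7, -0.4, -1.0]
grip_width: 0.197
grip_force: 25.0
[0.00133766 0.00220117 0.03263174] [0.44194016 0.11904096 0.15263594]
```

```bash
python3 -m handwheel '[{"x":0,"y":0,"z":0.02,"wx":0,"wy":0,"wz":0},{"x":0,"y":0,"z":0.036,"wx":0,"wy":0,"wz":0},{"x":0,"y":0,"z":0.036,"wx":0,"wy":0,"wz":0},{"x":0,"y":0,"z":0.036,"wx":0,"wy":0,"wz":0},{"x":0,"y":0,"z":0.036,"wx":0,"wy":0,"wz":0},{"x":0,"y":0,"z":0.036,"wx":0,"wy":0,"wz":0}]'; python3 - <<'E'
from h import *
s=snap('side','s2'); t=snap('top','t2'); 
for i in range(2): print(ctrl.get_state()['position'],toolshift([.4425,.1215,.116]))
P=ctrl.get_state()['position']
f=lambda c:cv2.resize(c,(400,400),interpolation=cv2.INTER_CUBIC)
cv2.imwrite('pics/c3.png',cv2.cvtColor(np.hstack([f(s['image'][150:250,160:260]),f(t['image'][225:325,180:280])]),cv2.COLOR_RGB2BGR))
print('foot exp px',proj(s,[P[0],P[1],P[2]-.0486]),'hole px',proj(s,[.4425,.1215,.062]),'head',proj(s,P+[0,0,.0]))
E
```

```text
time: 6.03
position: [0.4431, 0.1209, 0.1186]
tool_rot: [1.199, 2.903, 0.002]
ft_force: [0.5, 0.4, -0.9]
grip_width: 0.194
grip_force: 25.0
[0.44292833 0.12119147 0.11851102] [ 5.22502425e-04 -8.77156445e-05  2.51061695e-03]
[0.44292833 0.12119147 0.11851102] [ 5.22502425e-04 -8.77156445e-05  2.51061695e-03]
foot exp px [206.27147848 208.32482978] hole px [206.40693272 211.28827615] head [204.0645108  189.49593598]
```

View pics/c3.png

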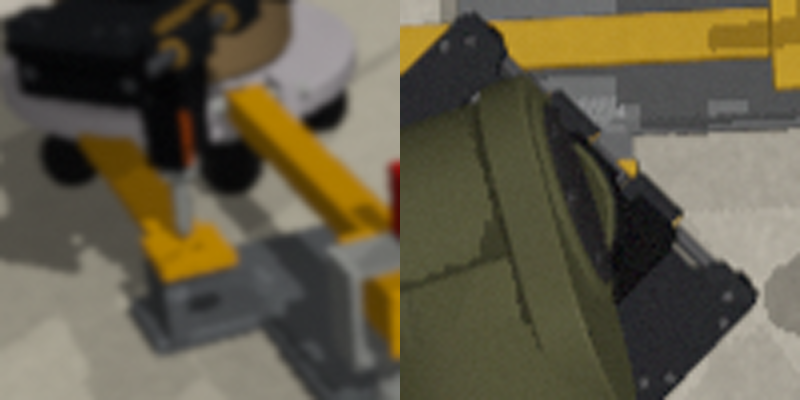

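The side crop shows the foot just above the lug at about (206.7,208.7), close to the expected (206.3,208.3). The top view is blocked by the wrist. I'll measure the hole in the first side image, then lower gently.

```bash
python3 - <<'E'
from h import *
s=np.load('pics/side0.npz'); g=cv2.cvtColor(s['image'],cv2.COLOR_RGB2GRAY)
print(g[205:220,196:220])
w=np.clip(115-g[207:216,201:213].astype(float),0,None)
h=s['image'][205:220,196:220]; yy,xx=np.mgrid[207:216,201:213]
print((w*xx).sum()/w.sum(),(w*yy).sum()/w.sum(),onz(s,(w*xx).sum()/w.sum(),(w*yy).sum()/w.sum(),.06))
E
```

```text
[[109 117 119 120 119 119 119 119 120 120 119 121 124 127 129 128 128 128
  129 130 128 119 103  87]
 [100 113 118 120 120 121 121 122 121 121 121 120 122 124 125 125 125 128
  129 130 128 126 117 102]
 [ 90 104 115 119 121 122 125 124 125 125 124 123 121 121 122 122 123 125
  129 128 129 129 127 117]
 [ 87 102 114 119 121 123 125 124 123 123 123 122 120 120 120 121 121 123
  126 127 130 130 131 127]
 [ 97 108 117 120 120 122 122 122 123 124 125 123 121 119 120 121 122 123
  125 127 128 130 131 131]
 [101 112 119 120 119 119 120 122 123 127 127 123 116 113 116 119 121 123
  123 126 127 126 124 121]
 [ 94 109 117 118 119 120 121 120 121 121 120 116 109 106 110 117 121 122
  122 124 124 121 112 101]
 [ 83 100 114 118 121 120 120 118 116 117 118 115 112 111 115 119 122 122
  122 122 122 119 108  93]
 [ 72  87 105 115 120 121 120 120 119 120 120 119 119 120 120 122 122 122
  122 121 121 119 110  92]
 [ 64  71  90 108 118 122 122 122 122 123 122 122 122 122 123 123 122 122
  122 121 120 118 112  95]
 [ 55  57  75 100 115 121 122 122 123 123 122 121 121 122 123 122 121 120
  119 118 115 112 105  92]
 [ 52  48  62  86 105 118 121 122 122 122 120 119 119 119 120 119 116 112
  109 105 100  95  89  81]
 [ 52  45  50  70  94 111 119 120 119 118 118 116 112 110 108 106 101  94
   86  79  75  75  75  73]
 [ 54  42  43  58  83 105 116 116 112 110 107 103  94  89  84  81  77  72
   68  65  66  69  70  70]
 [ 56  42  38  49  72  94 104 103  95  88  82  77  71  67  66  66  65  65
   66  67  68  71  71  71]]
208.86206896551724 211.17241379310346 [0.44871566 0.12313571 0.06      ]
```

```bash
python3 -m handwheel '[{"x":0,"y":0,"z":0.004,"wx":0,"wy":0,"wz":0},{"x":0,"y":0,"z":0.008,"wx":0,"wy":0,"wz":0},{"x":0,"y":0,"z":0.012,"wx":0,"wy":0,"wz":0},{"x":0,"y":0,"z":0.012,"wx":0,"wy":0,"wz":0},{"x":0,"y":0,"z":0.012,"wx":0,"wy":0,"wz":0},{"x":0,"y":0,"z":0.012,"wx":0,"wy":0,"wz":0}]'
```

```text
time: 6.63
position: [0.4421, 0.1212, 0.1055]
tool_rot: [-1.197, -2.904, 0.0]
ft_force: [0.7, -0.2, -0.9]
grip_width: 0.199
grip_force: 25.0
```

The foot is about 5 mm below the lug top with no contact force, so it has entered the hole. Continuing down.

```bash
python3 -m handwheel '[{"x":0,"y":0,"z":0.004,"wx":0,"wy":0,"wz":0},{"x":0,"y":0,"z":0.008,"wx":0,"wy":0,"wz":0},{"x":0,"y":0,"z":0.012,"wx":0,"wy":0,"wz":0},{"x":0,"y":0,"z":0.012,"wx":0,"wy":0,"wz":0},{"x":0,"y":0,"z":0.012,"wx":0,"wy":0,"wz":0}]'
```

```text
time: 7.05
position: [0.4421, 0.1211, 0.0932]
tool_rot: [-1.198, -2.904, 0.001]
ft_force: [0.3, -0.7, -1.0]
grip_width: 0.2
grip_force: 25.0
```

```bash
python3 -m handwheel '[{"x":0,"y":0,"z":0.006,"wx":0,"wy":0,"wz":0},{"x":0,"y":0,"z":0.01,"wx":0,"wy":0,"wz":0},{"x":0,"y":0,"z":0.014,"wx":0,"wy":0,"wz":0},{"x":0,"y":0,"z":0.018,"wx":0,"wy":0,"wz":0},{"x":0,"y":0,"z":0.021,"wx":0,"wy":0,"wz":0},{"x":0,"y":0,"z":0.021,"wx":0,"wy":0,"wz":0},{"x":0,"y":0,"z":0.021,"wx":0,"wy":0,"wz":0}]'
```

```text
time: 7.63
position: [0.4421, 0.1211, 0.0724]
tool_rot: [-1.198, -2.904, 0.001]
ft_force: [0.6, -0.4, -0.4]
grip_width: 0.198
grip_force: 25.0
```

```bash
python3 -m handwheel '[{"x":0,"y":0,"z":0.001,"wx":0,"wy":0,"wz":0},{"x":0,"y":0,"z":0.002,"wx":0,"wy":0,"wz":0},{"x":0,"y":0,"z":0.002,"wx":0,"wy":0,"wz":0},{"x":0,"y":0,"z":0.002,"wx":0,"wy":0,"wz":0}]'; python3 -m handwheel '[{"x":0,"y":0,"z":0,"wx":0,"wy":0,"wz":0},{"x":0,"y":0,"z":0,"wx":0,"wy":0,"wz":0},{"x":0,"y":0,"z":0,"wx":0,"wy":0,"wz":0},{"x":0,"y":0,"z":0,"wx":0,"wy":0,"wz":0},{"x":0,"y":0,"z":0,"wx":0,"wy":0,"wz":0},{"x":0,"y":0,"z":0,"wx":0,"wy":0,"wz":0}]' 0.05; python3 -m handwheel '[{"x":0,"y":0,"z":-0.02,"wx":0,"wy":0,"wz":0},{"x":0,"y":0,"z":-0.06,"wx":0,"wy":0,"wz":0},{"x":0,"y":0,"z":-0.1,"wx":0,"wy":0,"wz":0},{"x":0,"y":0,"z":-0.13,"wx":0,"wy":0,"wz":0},{"x":0,"y":0,"z":-0.13,"wx":0,"wy":0,"wz":0},{"x":0,"y":0,"z":-0.13,"wx":0,"wy":0,"wz":0}]'
python3 - <<'E'
from h import *
p=np.array([.5329,-.0102]); yaw=.04
s=ctrl.get_state(); M=R.from_rotvec(s['tool_rot']).as_matrix()
print(s['position'],'shift',toolshift([*p,.2]),'turn about tool z deg',np.degrees(np.arctan2(M[1,1],M[0,1])-yaw))
E
```

```text
time: 7.97
position: [0.4422, 0.1212, 0.0706]
tool_rot: [1.198, 2.904, 0.0]
ft_force: [-0.2, -0.4, -0.7]
grip_width: 0.197
grip_force: 25.0
time: 8.47
position: [0.4422, 0.1212, 0.0706]
tool_rot: [1.197, 2.904, 0.0]
ft_force: [-1.0, -0.2, 0.2]
grip_width: 0.538
grip_force: 0.0
time: 8.97
position: [0.4435, 0.1217, 0.2024]
tool_rot: [1.196, 2.902, 0.006]
ft_force: [-0.2, 0.5, -0.5]
grip_width: 0.574
grip_force: 0.0
[0.44345487 0.12167417 0.2024384 ] shift [-0.15639526 -0.03052112  0.00248143] turn about tool z deg 42.89460503692582
```

```bash
python3 -m handwheel '[{"x":-0.156,"y":-0.03,"z":0,"wx":0,"wy":0,"wz":43},{"x":-0.156,"y":-0.03,"z":0,"wx":0,"wy":0,"wz":43},{"x":-0.156,"y":-0.03,"z":0,"wx":0,"wy":0,"wz":43},{"x":-0.156,"y":-0.03,"z":0,"wx":0,"wy":0,"wz":43},{"x":-0.156,"y":-0.03,"z":0,"wx":0,"wy":0,"wz":43},{"x":-0.156,"y":-0.03,"z":0,"wx":0,"wy":0,"wz":43},{"x":-0.156,"y":-0.03,"z":0,"wx":0,"wy":0,"wz":43},{"x":-0.156,"y":-0.03,"z":0,"wx":0,"wy":0,"wz":43},{"x":-0.156,"y":-0.03,"z":0,"wx":0,"wy":0,"wz":43},{"x":-0.156,"y":-0.03,"z":0,"wx":0,"wy":0,"wz":43}]'
python3 - <<'E'
from h import *
s=snap('side','s3'); t=snap('top','t3'); st=ctrl.get_state()
print(st['joint_positions'],st['position'],R.from_rotvec(st['tool_rot']).as_matrix().round(3),toolshift([.5325,-.0103,.111]))
f=lambda c:cv2.resize(c,(400,400),interpolation=cv2.INTER_CUBIC)
cv2.imwrite('pics/c4.png',cv2.cvtColor(np.hstack([f(s['image'][150:250,180:280]),f(t['image'][185:305,205:325])]),cv2.COLOR_RGB2BGR))
from m import comps
print([(c,q) for c,q,_ in comps(s,(4,180,120),(14,255,255),20)], proj(s,[.4425,.1215,.082]))
E
```

```text
time: 9.8
position: [0.5313, -0.0096, 0.2001]
tool_rot: [-2.175, -2.266, 0.001]
ft_force: [0.4, 0.3, 0.3]
grip_width: 0.575
grip_force: 0.0
[-0.59100763  0.08085744  0.59302645  1.79475123 -0.04731928  1.28009953
  0.05424484] [ 0.53155099 -0.00966996  0.20047157] [[-0.04   0.999 -0.   ]
 [ 0.999  0.04   0.   ]
 [ 0.    -0.    -1.   ]] [-0.00068367  0.00092652  0.08947141]
[(array([314.5, 173.3]), [312, 168, 6, 11, 40]), (array([205.1, 203. ]), [202, 196, 8, 15, 98]), (array([315.9, 275.2]), [310, 262, 13, 28, 320]), (array([293.8, 313. ]), [286, 298, 16, 32, 417])] [205.51659257 203.71020734]
```

View pics/c4.png

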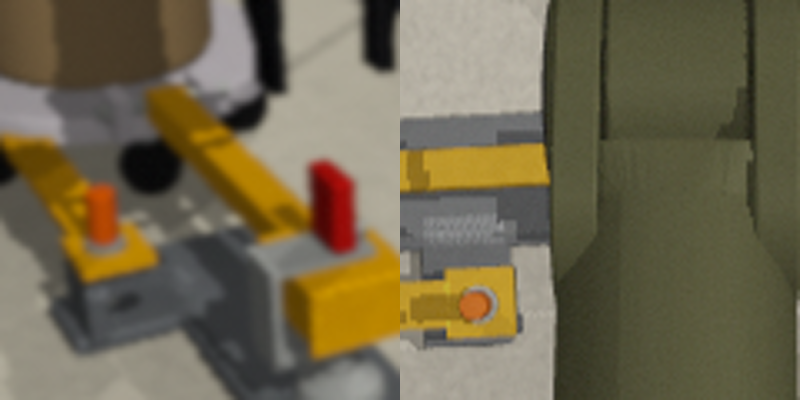

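The pin is seated: its shoulder sits flush on the lug, with the head at side (205,203) against an expected (205.5,203.7). The fin is at side crop (333,205). Descending onto the fin.

```bash
python3 -m handwheel '[{"x":-0.0005,"y":0.001,"z":0.03,"wx":0,"wy":0,"wz":0},{"x":-0.0005,"y":0.001,"z":0.06,"wx":0,"wy":0,"wz":0},{"x":-0.0005,"y":0.001,"z":0.08,"wx":0,"wy":0,"wz":0},{"x":-0.0005,"y":0.001,"z":0.089,"wx":0,"wy":0,"wz":0},{"x":-0.0005,"y":0.001,"z":0.089,"wx":0,"wy":0,"wz":0},{"x":-0.0005,"y":0.001,"z":0.089,"wx":0,"wy":0,"wz":0}]'; python3 -m handwheel '[{"x":0,"y":0,"z":0,"wx":0,"wy":0,"wz":0},{"x":0,"y":0,"z":0,"wx":0,"wy":0,"wz":0},{"x":0,"y":0,"z":0,"wx":0,"wy":0,"wz":0},{"x":0,"y":0,"z":0,"wx":0,"wy":0,"wz":0},{"x":0,"y":0,"z":0,"wx":0,"wy":0,"wz":0},{"x":0,"y":0,"z":0,"wx":0,"wy":0,"wz":0},{"x":0,"y":0,"z":0,"wx":0,"wy":0,"wz":0},{"x":0,"y":0,"z":0,"wx":0,"wy":0,"wz":0},{"x":0,"y":0,"z":0,"wx":0,"wy":0,"wz":0},{"x":0,"y":0,"z":0,"wx":0,"wy":0,"wz":0}]' 0 45
```

```text
time: 10.4
position: [0.5331, -0.0105, 0.1121]
tool_rot: [2.178, 2.264, 0.0]
ft_force: [0.3, -0.3, 1.0]
grip_width: 0.57
grip_force: 0.0
time: 11.23
position: [0.5321, -0.0105, 0.1117]
tool_rot: [-2.178, -2.262, 0.001]
ft_force: [-5.1, 0.7, 5.1]
grip_width: 0.157
grip_force: 45.0
```

```bash
python3 -m handwheel '[{"x":0,"y":-0.004,"z":0,"wx":0,"wy":0,"wz":0},{"x":0,"y":-0.008,"z":0,"wx":0,"wy":0,"wz":0},{"x":0,"y":-0.012,"z":0,"wx":0,"wy":0,"wz":0},{"x":0,"y":-0.015,"z":0,"wx":0,"wy":0,"wz":0},{"x":0,"y":-0.015,"z":0,"wx":0,"wy":0,"wz":0},{"x":0,"y":-0.015,"z":0,"wx":0,"wy":0,"wz":0}]'
```

```text
time: 11.73
position: [0.5188, -0.011, 0.1118]
tool_rot: [2.177, 2.262, 0.004]
ft_force: [5.8, -0.7, -3.3]
grip_width: 0.156
grip_force: 45.0
```

Pulled about 13 mm with a spring force near 6 N, so the latch is clear of the ball. Now lifting along the hinge arc.

```bash
python3 -m handwheel '[{"x":0.0008,"y":-0.015,"z":-0.0068,"wx":0,"wy":-1.45,"wz":0},{"x":0.0017,"y":-0.015,"z":-0.0135,"wx":0,"wy":-2.9,"wz":0},{"x":0.004,"y":-0.015,"z":-0.0268,"wx":0,"wy":-5.7,"wz":0},{"x":0.004,"y":-0.015,"z":-0.0268,"wx":0,"wy":-5.7,"wz":0}]'
```

```text
time: 12.07
position: [0.5155, -0.0055, 0.145]
tool_rot: [2.107, 2.201, -0.075]
ft_force: [29.1, -0.0, -5.5]
grip_width: 0.156
grip_force: 44.9
```

I wrongly repeated the sideways pull in that call, since each call counts from the pose where it starts. The latch is on its stop at 29 N, so I'm taking the extra back.

```bash
python3 -m handwheel '[{"x":0,"y":0.007,"z":0,"wx":0,"wy":0,"wz":0},{"x":0,"y":0.014,"z":0,"wx":0,"wy":0,"wz":0},{"x":0,"y":0.014,"z":0,"wx":0,"wy":0,"wz":0},{"x":0,"y":0.014,"z":0,"wx":0,"wy":0,"wz":0}]'; python3 -c "
from h import *
s=ctrl.get_state();print(s['ft_force'],s['position'],R.from_rotvec(s['tool_rot']).as_matrix().round(3),s['torque'])"
```

```text
time: 12.4
position: [0.5181, -0.0069, 0.1385]
tool_rot: [2.126, 2.209, -0.102]
ft_force: [6.0, -0.5, -3.7]
grip_width: 0.16
grip_force: 45.0
[ 5.97977288 -0.48534314 -3.72599714] [ 0.51814025 -0.00694719  0.13849427] [[-0.038  0.999  0.007]
 [ 0.994  0.038 -0.099]
 [-0.099  0.003 -0.995]] [ 0.39396372 -1.34330779  0.16249971]
```

Back on the arc at 0.1 rad with a 6 N spring force. Continuing the lift to about 0.3 rad.

```bash
python3 -m handwheel '[{"x":0.0017,"y":0,"z":-0.0135,"wx":0,"wy":-2.9,"wz":0},{"x":0.004,"y":0,"z":-0.0268,"wx":0,"wy":-5.7,"wz":0},{"x":0.007,"y":0,"z":-0.04,"wx":0,"wy":-8.6,"wz":0},{"x":0.0107,"y":0,"z":-0.0531,"wx":0,"wy":-11.5,"wz":0},{"x":0.0107,"y":0,"z":-0.0531,"wx":0,"wy":-11.5,"wz":0},{"x":0.0107,"y":0,"z":-0.0531,"wx":0,"wy":-11.5,"wz":0},{"x":0.0107,"y":0,"z":-0.0531,"wx":0,"wy":-11.5,"wz":0},{"x":0.0107,"y":0,"z":-0.0531,"wx":0,"wy":-11.5,"wz":0}]'
python3 - <<'E'
from h import *
from m import comps
s=snap('side','s4'); t=snap('top','t4')
cv2.imwrite('pics/c5.png',cv2.cvtColor(cv2.resize(s['image'][130:330,140:420],(784,560),interpolation=cv2.INTER_CUBIC),cv2.COLOR_RGB2BGR))
print([(c,q) for c,q,_ in comps(s,(4,180,120),(14,255,255),20)])
x=ctrl.get_state();print(x['ft_force'],x['position'],R.from_rotvec(x['tool_rot']).as_matrix().round(3))
E
```

```text
time: 13.07
position: [0.5172, 0.0087, 0.1901]
tool_rot: [2.016, 2.096, -0.301]
ft_force: [6.1, -0.2, -3.5]
grip_width: 0.159
grip_force: 45.0
[(array([314.3, 173.2]), [313, 169, 4, 9, 32]), (array([204.9, 203.3]), [202, 196, 8, 15, 93]), (array([315.9, 275.2]), [310, 262, 13, 28, 318]), (array([293.8, 313. ]), [286, 298, 16, 32, 416])]
[ 6.01978817 -0.17206324 -2.19549554] [0.51712655 0.00868866 0.19010329] [[-0.036  0.999  0.014]
 [ 0.955  0.039 -0.295]
 [-0.295  0.003 -0.955]]
```

View pics/c5.png

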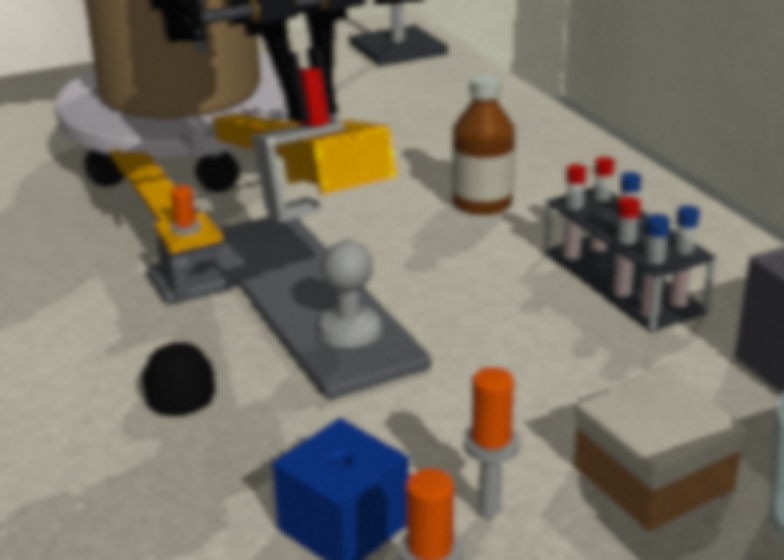

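The coupler hangs clear above the bare ball (side crop (350,265)), the fin is between the fingers, the pin is seated and the bystanders look untouched. Handing in.

```bash
python3 -c "
from bench import ctrl
print(ctrl.close_job())"
```

```text
the job is handed in; nothing more can be done
None
```

The job is handed in at about 13 s: the pin is fully down through both lugs, and the gripper holds the unlatched drawbar still at about 0.3 rad (coupler about 8 cm up); one repeated pull briefly put 29 N on the latch stop, and no verdict came back.

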